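# Close the specimen box and lift its swing arm off the ball mount

### The job

First lower the blue dust cover fully closed over the white specimen box. Then pull the red spring latch sideways, away from the side on which the cover is hinged, to the end of its travel and, with it pulled, lift the front end of the swing arm off its steel ball, until that end is at least 50 mm above where it sat; finish while still holding it up there, steady and with the cover shut: do not put it down or let go. Leave the three sample stubs and the brush where they are.

Things in the scene. Friction and masses are not known exactly. Their poses are not given: they have to be found in the camera images.
- mount: White base plate 310 x 130 x 14 mm, screwed down, with a steel ball stud at its front (x = -100 mm, ball centre 58 mm up) and a bracket at its rear with the swing arm's hinge pin (x = +125 mm, 75 mm up, pin along y). Origin: centre of its underside, on the table; x runs from ball to hinge, z up. Offsets in the other entries are along these axes, arm seated, latch home.
- stage (a joint): Angle of the white swing arm about its hinge pin, rad: 0 = seated on the ball (lower stop), grows as the front end rises, at most 0.6. At its front end is a black coupler block 54 x 50 mm (top 98 mm above the table) over the ball. If let go it falls back by its weight (2 to 5 N at the latch). With the latch home a catch under the ball locks it after 2 to 3 mm of lift.
- socket (a point): Centre of the coupler's socket, on the arm; coincides with the ball centre (mount x = -100 mm, y = 0, 58 mm up) when seated, and rises with the arm on a radius of 226 mm about the hinge pin. Axes as the mount's when seated.
- cover (a joint): Opening angle of the blue dust cover on the specimen box, rad: 0 = closed flat on the box, about 1.57 = standing upright, at most 1.9. Stiff hinge: the cover stays where it is left and takes about 1 to 3 N at its free edge to move. It starts open, 1.2 to 1.75.
- cover_hinge (a point): Middle of the cover's hinge line, at mount x = +15 mm, y = -52 mm, 126 mm above the table; the line runs along mount x. Closed, the cover reaches from here toward mount +y over the white specimen box (open top, 100 x 100 mm, 38 mm high, its centre at mount x = +15 mm, y = 0, rim 125 mm above the table), which is fixed on the middle of the arm.
- cover_edge (a point): Middle of the cover's free edge, on its outer (upper when closed) face, 106 mm from the hinge line. The cover is a blue plate 106 x 106 mm, 5 mm thick (outer face 5 mm off the hinge line); beyond this edge a thumb tab 34 mm wide sticks out 15 mm more. Axes turn with the cover: y from hinge to edge, z out of its outer face.
- latch (a joint): Sideways pull of the red latch, m: 0 = home (locked), growing as it is pulled toward mount +y, 0.014 = end of its travel. A spring pulls it home: 3 N at home, 7 N fully pulled. The catch clears the ball from about 0.007 on; pull it to 0.011 or more before lifting, and keep it pulled until the arm has risen 25 mm.
- latch_tab (a point): Where to pinch the red latch tab: on its mid-plane, 18 mm below its top. The tab stands on the coupler at mount x = -100 mm, y = 0: 8 mm thick (along y, the pull direction), 26 mm wide (along x), from 104 to 148 mm above the table, this point at 132 mm. Below it lies a red slide plate, top at 104 mm. The latch rides on the arm: lifting the tab lifts the arm.
- stub_big: Bystander: wooden sample stub with a dark brown top, 52 mm diameter, 42 mm tall, standing; origin at the centre of its underside.
- stub_mid: Bystander: the same kind of stub, 46 mm diameter, 36 mm tall; origin at the centre of its underside.
- stub_small: Bystander: the same kind of stub, 30 mm diameter, 34 mm tall; origin at the centre of its underside.
- brush: Bystander: brush 150 mm long lying on the table, its length along its x axis; origin under its middle.

How it is judged:
On the way, in this order (a step that is already met when the one before it is completed fails the run):
1. the dust cover is closed (within 0.08 rad) while the arm is still seated on the ball (value of joint cover below 0.08 rad and value of joint stage below 0.03 rad), for 0.2 s.
2. the latch is pulled at least 10 mm while the arm is still down (value of joint latch above 0.01 m and value of joint stage below 0.03 rad), for 0.1 s.
3. the front end of the arm is raised at least 45 mm (z of socket in the frame of mount above 0.103 m), for 0.2 s.
At the end, for the whole second after the job is handed in: The front end of the arm is held up by the gripper, its socket at least 45 mm above its seated height, steady (under 0.1 rad/s), the fingers pressing on it with more than 1 N, and the dust cover is still closed to within 0.08 rad (z of socket in the frame of mount above 0.103 m and value of joint cover below 0.08 rad and velocity of joint stage between -0.1 and 0.1 rad/s and contact force between the fingers and anything else above 1 N); the arm keeps its last pose, push and grip.
It fails at once if a stub or the brush is moved by more than 20 mm (distance of any of stub_big, stub_mid, stub_small, brush from where it was at the start of the episode above 0.02 m).
It fails at once if the arm is raised off the ball with the dust cover open (value of joint stage above 0.1 rad and value of joint cover above 0.2 rad).
It also fails if it takes over 51 s, if anything falls off the work surface, if the arm or the gripper's body presses on something with over 40 N, if the wrist force passes 120 N, or if a joint passes its speed limit or range.

### The arm

A 7-joint arm with a two-finger parallel gripper is mounted at the origin on the work surface. World frame = base frame: x ahead of the robot, y to its left, z up, the work surface at z = 0. Lengths are in m, angles in rad, forces in N, time in s.
With the tool pointing down it reaches from about 0.425 to 0.925 m from the base axis. Payload 6.8 kg.
Tool frame: the origin (TCP) lies midway between the tips of the shut fingers; the grasp point (between the pads) lies 19 mm behind it; z points along the fingers, y is the line along which they close (so a half turn about z gives the same grasp; the last joint's range is limited). The gripper opens to 85 mm and grips with 20 to 120 N. Pads are 22 mm wide; open, the fingers measure 114 mm over their backs; the gripper's body (76 mm by 85 mm) begins 54 mm behind the grasp point. The pads swing forward as they close: fully open they stand 13 mm farther back than shut.
Start: joints at [-1.402, 0.477, 0.022, 1.555, -0.011, 1.109, -0.083], TCP at [0.184, 0.649, 0.231] pointing down, gripper open.
Joint ranges: [-2.96, 2.96], [-0.34, 2.1], [-1.41, 1.46], [0.24, 2.44], [-1.37, 4.51], [0.17, 1.92], [-2.96, 2.96]. Speed limits (rad/s): [2.39, 2.39, 3.14, 3.14, 3.14, 3.14, 3.14].

### API

Orientations are given as a unit quaternion [w, x, y, z].
In Python, from station import * gives the robot as it stands. The module is installed in compiled form; this text tells all that it offers.
- The arm moves only by the shell command python3 -m jog 'ROWS' [OPENING] [FORCE]. ROWS is JSON, a list of rows, each an object of numbers: "x", "y", "z": the shift along the tool's x, y, z in m; "ax", "ay", "az": the turn, a rotation vector about the tool's x, y, z in rad. In form: [{"x": .., "y": .., "z": .., "ax": .., "ay": .., "az": ..}, ...]. A call has 1 to 12 rows; each row is the pose to reach, as a shift and turn from the pose commanded when the call began, along the tool's axes at that moment; what a row does not reach only later rows make up. A row lasts 1/10 s, in which the tool goes at most 50 mm and 8.59 degrees, less where a joint would pass 70% of its speed; a pose out of reach is approached as far as the arm can. A call with a gripper value outside its range is refused whole. OPENING is the opening, from 0 (shut) to 1 (fully open), set as the call begins (- or left out, the last holds). The fingers move at their own pace and stop on an object; FORCE is the grip in N (left out, the last holds). Time passes only in rows, so rows that repeat a pose let the fingers close. It gives the time, the measured TCP pose, the force, the opening and the grip force at its end, in the units of the state.
- get_obs(): the state, without advancing time (a new reading comes with each control period).
- read_camera(name): name is "scene" or "top" or "wrist"; returns the picture (384x512x3 uint8, red, green, blue); there is no depth.
- camera_params(name): a dict with "K" (3x3 intrinsics, pixels), "origin" and "attitude" of the camera in the world. Camera axes: x right, y up, looking along -z (the intrinsics and any distortion apply to the point x, -y, -z); pixel columns grow to the right and rows downward; lengths in m; the calibration is good to about 2 mm. A picture is of the moment at which its call begins: read the wrist's pose just before it. camera_params takes no time and is no camera call; for the wrist camera it gives the pose at the moment of the call.
- hand_in(): hands the job in; it is judged then, once.
The state is a dict: "t": time; "q": joint angles; "joint_vel": joint speeds; "joint_torque": joint torques, N m; "eef_pos": TCP position; "tool_rot": TCP orientation; "contact_force": force on the tool from outside, world axes, zero at the start; "torque": the same for the moment, N m; "gripper_width": opening from 0.0 (shut) to 1.0 (fully open); "grasp_force": force on a finger pad.
Only numpy, scipy, OpenCV 4.12 (cv2) and the standard library are available. Lean on these libraries where they do the work, as an engineer would, in place of code of your own. Each camera call takes 0.05 s, during which the arm holds its last target. There are 200 camera calls.

## Working session

There is one attempt and no reset: what is moved stays moved. The work goes in short steps, Python scripts to look and compute and a shell command to move; the robot and the scene stay as the last step left them, time stands still between calls to the robot, and variables do not carry over. Pictures are saved under pics/ and viewed, at most 10 in all, crops included, and the job is handed in when it is done.

```bash
mkdir -p pics; python3 - <<'E'
from station import *
import cv2
for n in ["scene","top"]:
    im=read_camera(n); cv2.imwrite(f"pics/{n}0.png",cv2.cvtColor(im,cv2.COLOR_RGB2BGR))
    print(n,camera_params(n))
o=get_obs(); print(o)
E
```

```text
scene {'K': array([[453.72310029,   0.        , 254.68866869],
       [  0.        , 453.72310029, 190.56919959],
       [  0.        ,   0.        ,   1.        ]]), 'origin': array([ 1.20948919, -0.05438073,  0.82920377]), 'attitude': array([0.69837596, 0.26413249, 0.23420962, 0.62261617])}
top {'K': array([[350.26695131,   0.        , 259.76656809],
       [  0.        , 350.26695131, 186.11908305],
       [  0.        ,   0.        ,   1.        ]]), 'origin': array([0.46609916, 0.01866274, 0.93567761]), 'attitude': array([-0.70537911, -0.05764023,  0.03725831,  0.70549963])}
{'t': 0.1, 'q': array([-1.40207438,  0.47772938,  0.02235499,  1.55629823, -0.01148116,
        1.10930611, -0.08307519]), 'joint_vel': array([-3.29396373e-04,  5.50745864e-04,  2.41780685e-04, -3.55516997e-03,
       -3.03725579e-05, -1.63906983e-03,  6.58928002e-04]), 'joint_torque': array([ 4.15050759e-03, -5.97761500e+01,  1.61345400e+00, -2.81954384e+01,
        1.28009656e-02,  4.96360502e-03,  8.00980956e-06]), 'eef_pos': array([0.18435963, 0.6488074 , 0.23043813]), 'tool_rot': array([-4.18190350e-05,  1.37948199e-01,  9.90439117e-01, -8.05254559e-04]), 'contact_force': array([-0.19779812, -0.84729636,  0.25178659]), 'torque': array([0.01297459, 0.06216699, 0.031214  ]), 'grasp_force': 0.0, 'gripper_width': 1.001548552098715}
```

View pics/scene0.png

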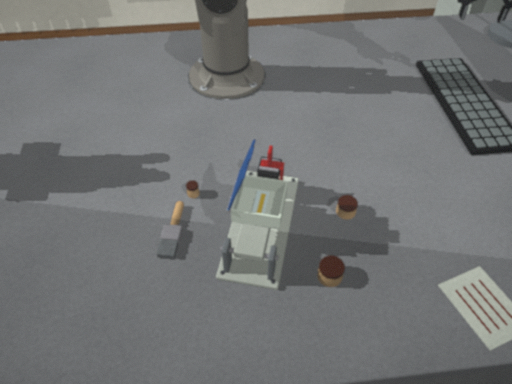

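View pics/top0.png

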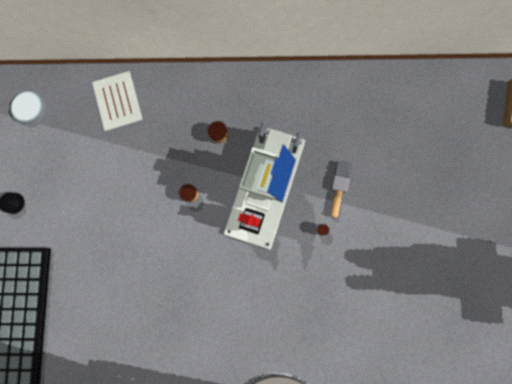

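The scene view shows the mount around (260,225) with the cover standing (blue, (243,175)) and the red latch at (271,160). The top view shows the mount from (250,240) to (285,135), the latch at (250,220), and the cover on its right. I'll enlarge both.

```bash
python3 - <<'E'
import cv2,numpy as np
a=cv2.imread("pics/top0.png")[120:255,215:315]; b=cv2.imread("pics/scene0.png")[135:290,210:310]
a=cv2.resize(a,(400,540),interpolation=cv2.INTER_CUBIC); b=cv2.resize(b,(387,600),interpolation=cv2.INTER_CUBIC)
c=np.zeros((600,800,3),np.uint8); c[:540,:400]=a; c[:,400:787]=b
cv2.imwrite("pics/c1.png",c)
E
```

```text
(no output)
```

View pics/c1.png

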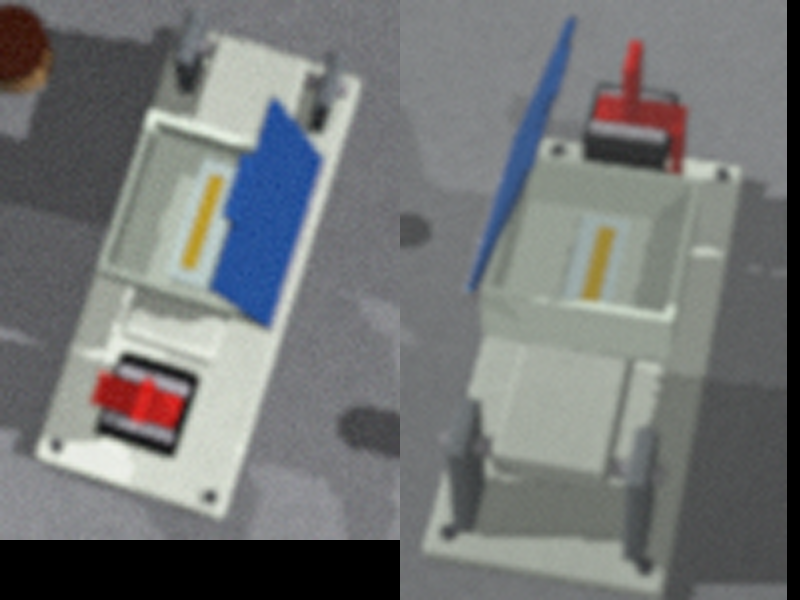

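```bash
cat > h.py <<'E'
import numpy as np
from scipy.spatial.transform import Rotation as R
from scipy.optimize import least_squares
from station import *
def rot(q): return R.from_quat(np.roll(q,-1))
def proj(P,cp):
    c=rot(cp["attitude"]).inv().apply(np.atleast_2d(P)-cp["origin"]); K=cp["K"]
    return np.c_[K[0,2]-K[0,0]*c[:,0]/c[:,2], K[1,2]+K[1,1]*c[:,1]/c[:,2]]
def cov(a,x,y,z=.005): # cover-local to mount
    return [.015+x,-.052+y*np.cos(a)-z*np.sin(a),.126+y*np.sin(a)+z*np.cos(a)]
def world(M,P):
    P=np.atleast_2d(P); return np.c_[R.from_euler('z',M[2]).apply(P)[:,:2]+M[:2],P[:,2]]
E
cat > fit.py <<'E'
from h import *
T=[(38,457,(-.155,.065,.014)),(220,520,(-.155,-.065,.014)),(362,78,(.155,-.065,.014)),(150,112,(.065,.05,.125)),(102,272,(-.035,.05,.125)),
(275,98,('c',.053,.106)),(212,288,('c',-.053,.106)),(322,157,('c',.053,0)),(270,327,('c',-.053,0))]
S=[(424,550,(.155,-.065,.014)),(662,592,(.155,.065,.014)),(742,170,(-.155,.065,.014)),(672,318,(.065,.05,.125)),(575,17,('c',-.053,.106)),(470,292,('c',.053,0))]
ct,cs=camera_params("top"),camera_params("scene")
pt=np.array([(215+(u+.5)/4-.5,120+(v+.5)/4-.5) for u,v,_ in T]); ps=np.array([(210+(u-400)/3.87,135+v/3.87) for u,v,_ in S])
def res(p,full=0):
    f=lambda L:world(p[:3],[cov(p[3],*q[1:]) if q[0]=='c' else q for *_,q in L])
    r=[proj(f(T)+[*p[4:6],0],ct)-pt,proj(f(S)+[*p[6:8],0],cs)-ps]
    if full: print(np.round(r[0],1),np.round(r[1],1))
    return np.r_[r[0].ravel(),r[1].ravel(),p[4:]/.002]
s=least_squares(res,[.5,0,-.3,1.3,0,0,0,0],loss='soft_l1')
print(s.x.round(4)); res(s.x,1)
E
python3 fit.py
```

```text
[ 5.9310e-01  3.2400e-02 -3.0980e-01  1.2333e+00 -1.1000e-03 -1.0000e-04
  1.1000e-03  1.0000e-04]
[[-1.1  0.2]
 [ 0.8  0. ]
 [ 0.1 -0.6]
 [ 0.2 -0.5]
 [-1.  -0.7]
 [-0.2 -0.4]
 [-0.   0.6]
 [ 0.7  0.1]
 [ 0.2  0.5]] [[-0.4 -0.3]
 [ 0.8 -0.2]
 [ 0.2 -1.6]
 [ 0.3  0.9]
 [-0.2  0.1]
 [-0.9 -0.3]]
```

```bash
cat >> h.py <<'E'
M=np.array([.5931,.0324,-.3098])
def goto(p,M=M,yaw=True):
    """shift in tool axes to reach mount-frame TCP points; tool x=-mount x, y=+mount y, z down"""
    o=get_obs(); q=rot(o["tool_rot"]); 
    goal=R.from_matrix((R.from_euler('z',M[2]).as_matrix())@np.diag([-1,1,-1]))
    here=R.from_euler('z',-M[2]).apply(o["eef_pos"]-[*M[:2],0])
    print("t",round(o["t"],2),"mount pos",here.round(4),"F",o["contact_force"].round(1),"turn",(q.inv()*goal).as_rotvec().round(4))
    for w in world(M,p): print(q.inv().apply(w-o["eef_pos"]).round(4))
E
python3 - <<'E'
from h import *
goto([(.015,-.12,.31),(.015,-.09,.212)])
for a in np.arange(1.23,-.01,-.123):
    c=cov(a,0,.09); print(round(a,2), round(c[1]-.0145,4), round(c[2],4))
E
```

```text
t 0.1 mount pos [-0.5772  0.4625  0.2304] F [-0.2 -0.8  0.3] turn [-0.0016  0.0002  0.033 ]
[-0.5727 -0.6018 -0.0785]
[-0.5736 -0.5717  0.0194]
1.23 -0.0411 0.2125
1.11 -0.0307 0.2087
0.98 -0.0208 0.2037
0.86 -0.0116 0.1975
0.74 -0.0033 0.1903
0.62 0.0041 0.182
0.49 0.0105 0.1729
0.37 0.0156 0.1631
0.25 0.0196 0.1528
0.12 0.0222 0.142
0.0 0.0235 0.131
```

```bash
python3 -m jog '[{"z":-0.04},{"x":-0.02,"y":-0.03,"z":-0.08,"az":0.033},{"x":-0.053,"y":-0.06,"z":-0.08,"az":0.033},{"x":-0.087,"y":-0.09,"z":-0.08,"az":0.033},{"x":-0.12,"y":-0.124,"z":-0.08,"az":0.033},{"x":-0.153,"y":-0.158,"z":-0.08,"az":0.033},{"x":-0.186,"y":-0.192,"z":-0.08,"az":0.033},{"x":-0.22,"y":-0.226,"z":-0.08,"az":0.033},{"x":-0.253,"y":-0.26,"z":-0.08,"az":0.033},{"x":-0.287,"y":-0.295,"z":-0.08,"az":0.033},{"x":-0.32,"y":-0.33,"z":-0.08,"az":0.033},{"x":-0.32,"y":-0.33,"z":-0.08,"az":0.033}]' 0 30
python3 -c "
from h import *
goto([(.015,-.12,.31),(.015,-.09,.212)])"
```

```text
t 0.1 mount pos [-0.5772  0.4625  0.2304] F [-0.2 -0.8  0.3] turn [-0.0016  0.0002  0.033 ]
[-0.5727 -0.6018 -0.0785]
[-0.5736 -0.5717  0.0194]validation failed for argument at $[0]...
```

```bash
python3 -m jog '[{"x":0,"y":0,"z":-0.04,"ax":0,"ay":0,"az":0},{"x":-0.02,"y":-0.03,"z":-0.08,"ax":0,"ay":0,"az":0.033},{"x":-0.053,"y":-0.06,"z":-0.08,"ax":0,"ay":0,"az":0.033},{"x":-0.087,"y":-0.09,"z":-0.08,"ax":0,"ay":0,"az":0.033},{"x":-0.12,"y":-0.124,"z":-0.08,"ax":0,"ay":0,"az":0.033},{"x":-0.153,"y":-0.158,"z":-0.08,"ax":0,"ay":0,"az":0.033},{"x":-0.186,"y":-0.192,"z":-0.08,"ax":0,"ay":0,"az":0.033},{"x":-0.22,"y":-0.226,"z":-0.08,"ax":0,"ay":0,"az":0.033},{"x":-0.253,"y":-0.26,"z":-0.08,"ax":0,"ay":0,"az":0.033},{"x":-0.287,"y":-0.295,"z":-0.08,"ax":0,"ay":0,"az":0.033},{"x":-0.32,"y":-0.33,"z":-0.08,"ax":0,"ay":0,"az":0.033},{"x":-0.32,"y":-0.33,"z":-0.08,"ax":0,"ay":0,"az":0.033}]' 0 30
python3 -c "
from h import *
goto([(.015,-.12,.31),(.015,-.09,.212)])"
```

```text
t: 1.3
eef_pos: [0.4049, 0.2377, 0.3113]
tool_rot: [0.0, 0.16, 0.987, -0.001]
contact_force: [0.4, -0.1, -0.2]
gripper_width: -0.0
grasp_force: 0.0
t 1.3 mount pos [-0.2418  0.1382  0.3113] F [ 0.4 -0.1 -0.2] turn [-0.0013  0.0011 -0.0108]
[-0.2596 -0.2554  0.002 ]
[-0.2591 -0.2253  0.0999]
```

```bash
python3 -m jog '[{"x":-0.033,"y":-0.032,"z":0,"ax":0,"ay":0,"az":0},{"x":-0.066,"y":-0.064,"z":0,"ax":0,"ay":0,"az":0},{"x":-0.1,"y":-0.096,"z":0,"ax":0,"ay":0,"az":0},{"x":-0.133,"y":-0.128,"z":0,"ax":0,"ay":0,"az":0},{"x":-0.166,"y":-0.16,"z":0,"ax":0,"ay":0,"az":0},{"x":-0.2,"y":-0.192,"z":0,"ax":0,"ay":0,"az":0},{"x":-0.233,"y":-0.224,"z":0,"ax":0,"ay":0,"az":0},{"x":-0.26,"y":-0.255,"z":0,"ax":0,"ay":0,"az":0},{"x":-0.26,"y":-0.255,"z":0,"ax":0,"ay":0,"az":0},{"x":-0.26,"y":-0.255,"z":0.05,"ax":0,"ay":0,"az":0},{"x":-0.26,"y":-0.245,"z":0.1,"ax":0,"ay":0,"az":0},{"x":-0.26,"y":-0.235,"z":0.1,"ax":0,"ay":0,"az":0}]'
python3 - <<'E'
from h import *
import cv2
cv2.imwrite("pics/s2.png",cv2.resize(cv2.cvtColor(read_camera("scene"),cv2.COLOR_RGB2BGR)[100:300,150:350],(600,600)))
goto([(.015,-.0411,.2125)])
E
```

```text
t: 2.5
eef_pos: [0.5735, -0.0568, 0.2054]
tool_rot: [-0.006, 0.154, 0.988, -0.001]
contact_force: [-0.8, 1.2, -1.3]
gripper_width: 0.001
grasp_force: 0.0
t 2.55 mount pos [ 0.0107 -0.088   0.2087] F [1.3 1.9 0.7] turn [-0.0012 -0.0069  0.003 ]
[-0.0044  0.0469 -0.0039]
```

View pics/s2.png

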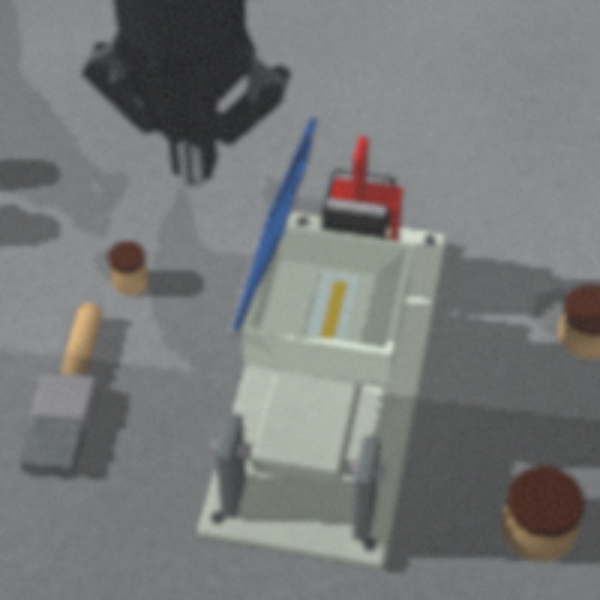

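The gripper is at (190,150), on the outer (left) side of the cover, and nothing else has moved. Now I'll sweep the cover down along its arc.

```bash
python3 -m jog '[{"x":-0.004,"y":0.025,"z":-0.004,"ax":0,"ay":0,"az":0},{"x":-0.004,"y":0.04,"z":-0.004,"ax":0,"ay":0,"az":0},{"x":-0.004,"y":0.047,"z":-0.004,"ax":0,"ay":0,"az":0},{"x":-0.004,"y":0.052,"z":-0.002,"ax":0,"ay":0,"az":0},{"x":-0.004,"y":0.057,"z":0,"ax":0,"ay":0,"az":0},{"x":-0.004,"y":0.062,"z":0.003,"ax":0,"ay":0,"az":0},{"x":-0.004,"y":0.067,"z":0.005,"ax":0,"ay":0,"az":0},{"x":-0.004,"y":0.072,"z":0.008,"ax":0,"ay":0,"az":0},{"x":-0.004,"y":0.076,"z":0.011,"ax":0,"ay":0,"az":0},{"x":-0.004,"y":0.081,"z":0.015,"ax":0,"ay":0,"az":0},{"x":-0.004,"y":0.085,"z":0.018,"ax":0,"ay":0,"az":0}]'
python3 - <<'E'
from h import *
goto([(.015,.0041,.182),(.015,.0235,.131)])
E
```

```text
t: 3.65
eef_pos: [0.6079, 0.0215, 0.1928]
tool_rot: [-0.0, 0.154, 0.988, -0.0]
contact_force: [-0.7, -1.5, 1.4]
gripper_width: -0.001
grasp_force: 0.6
t 3.65 mount pos [ 0.0174 -0.0058  0.1928] F [-0.7 -1.5  1.4] turn [-0.     -0.0001  0.0001]
[0.0024 0.0099 0.0108]
[0.0024 0.0293 0.0618]
```

```bash
python3 -m jog '[{"x":0,"y":0.004,"z":0.005,"ax":0,"ay":0,"az":0},{"x":0,"y":0.008,"z":0.01,"ax":0,"ay":0,"az":0},{"x":0,"y":0.0135,"z":0.018,"ax":0,"ay":0,"az":0},{"x":0,"y":0.019,"z":0.028,"ax":0,"ay":0,"az":0},{"x":0,"y":0.023,"z":0.038,"ax":0,"ay":0,"az":0},{"x":0,"y":0.025,"z":0.047,"ax":0,"ay":0,"az":0},{"x":0,"y":0.026,"z":0.053,"ax":0,"ay":0,"az":0},{"x":0,"y":0.027,"z":0.058,"ax":0,"ay":0,"az":0},{"x":0,"y":0.027,"z":0.06,"ax":0,"ay":0,"az":0},{"x":0,"y":0.027,"z":0.061,"ax":0,"ay":0,"az":0},{"x":0,"y":0.027,"z":0.061,"ax":0,"ay":0,"az":0}]'
python3 - <<'E'
from h import *
goto([(.015,.0235,.131)])
E
```

```text
t: 4.75
eef_pos: [0.616, 0.0465, 0.1323]
tool_rot: [0.0, 0.154, 0.988, -0.0]
contact_force: [0.8, -0.1, -0.2]
gripper_width: -0.006
grasp_force: 0.0
t 4.75 mount pos [0.0175 0.0204 0.1323] F [ 0.8 -0.1 -0.2] turn [-0.0001  0.0001 -0.0003]
[0.0025 0.0031 0.0013]
```

```bash
python3 -m jog '[{"x":0,"y":0.005,"z":0.0015,"ax":0,"ay":0,"az":0},{"x":0,"y":0.005,"z":0.003,"ax":0,"ay":0,"az":0},{"x":0,"y":0.005,"z":0.0045,"ax":0,"ay":0,"az":0},{"x":0,"y":0.005,"z":0.0045,"ax":0,"ay":0,"az":0}]'
```

```text
t: 5.15
eef_pos: [0.6182, 0.0514, 0.1307]
tool_rot: [0.0, 0.155, 0.988, 0.001]
contact_force: [-7.7, -0.2, 22.0]
gripper_width: 0.003
grasp_force: 11.1
```

```bash
python3 -m jog '[{"x":0,"y":0,"z":-0.03,"ax":0,"ay":0,"az":0},{"x":0,"y":0,"z":-0.07,"ax":0,"ay":0,"az":0},{"x":0.03,"y":-0.01,"z":-0.1,"ax":0,"ay":0,"az":0},{"x":0.07,"y":-0.02,"z":-0.11,"ax":0,"ay":0,"az":0},{"x":0.1,"y":-0.0255,"z":-0.11,"ax":0,"ay":0,"az":0},{"x":0.1175,"y":-0.0255,"z":-0.11,"ax":0,"ay":0,"az":0},{"x":0.1175,"y":-0.0255,"z":-0.11,"ax":0,"ay":0,"az":0},{"x":0.1175,"y":-0.0255,"z":-0.11,"ax":0,"ay":0,"az":0}]' 0.7
python3 - <<'E'
from h import *
import cv2
goto([(-.1,0,.113)])
cp=camera_params("wrist"); w=read_camera("wrist"); s=read_camera("scene")
print(proj(world(M,[(-.1,0,.148),(-.113,-.004,.148),(-.113,.004,.148),(-.087,-.004,.148),(-.087,.004,.148)]),cp).round(0))
c=np.zeros((600,800,3),np.uint8); c[:384,:512]=w; c[:,512:]=cv2.resize(s[130:280,210:282],(288,600))
cv2.imwrite("pics/w1.png",c[:,:,::-1])
E
```

```text
t: 5.95
eef_pos: [0.4984, 0.0635, 0.2382]
tool_rot: [0.001, 0.154, 0.988, 0.0]
contact_force: [0.5, -0.0, 0.2]
gripper_width: 0.701
grasp_force: 0.0
t 5.95 mount pos [-0.0997  0.0008  0.2382] F [ 0.5 -0.   0.2] turn [0.0011 0.001  0.0008]
[ 0.0005 -0.0009  0.1252]
[[258. 200.]
 [253. 185.]
 [263. 185.]
 [253. 215.]
 [263. 215.]]
```

View pics/w1.png

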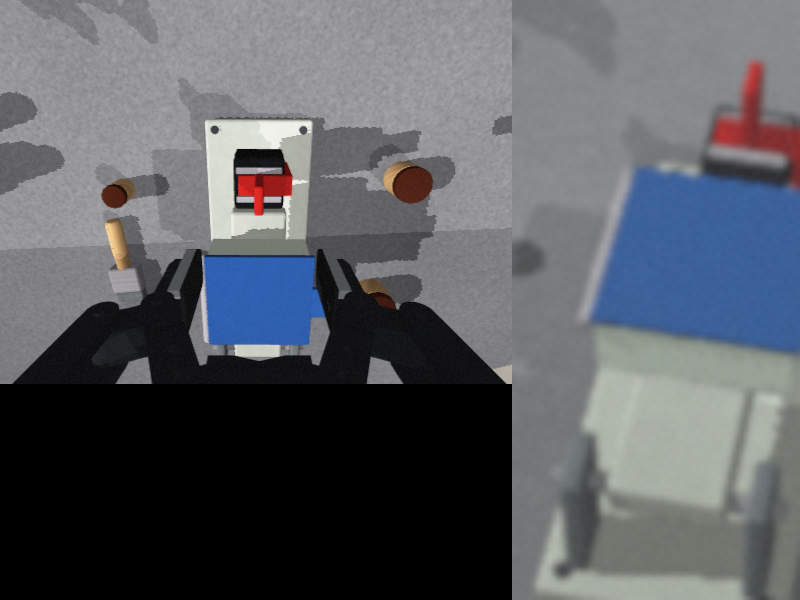

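The wrist view shows the red tab's top at (253–263, 175–214), which matches the prediction, and the cover lies flat. Next I descend and pinch.

```bash
python3 -m jog '[{"x":0,"y":-0.001,"z":0.04,"ax":0,"ay":0,"az":0},{"x":0,"y":-0.001,"z":0.075,"ax":0,"ay":0,"az":0},{"x":0,"y":-0.001,"z":0.105,"ax":0,"ay":0,"az":0},{"x":0,"y":-0.001,"z":0.123,"ax":0,"ay":0,"az":0},{"x":0,"y":-0.001,"z":0.123,"ax":0,"ay":0,"az":0},{"x":0,"y":-0.001,"z":0.123,"ax":0,"ay":0,"az":0}]'
python3 -m jog '[{"x":0,"y":0,"z":0,"ax":0,"ay":0,"az":0},{"x":0,"y":0,"z":0,"ax":0,"ay":0,"az":0},{"x":0,"y":0,"z":0,"ax":0,"ay":0,"az":0},{"x":0,"y":0,"z":0,"ax":0,"ay":0,"az":0},{"x":0,"y":0,"z":0,"ax":0,"ay":0,"az":0},{"x":0,"y":0,"z":0,"ax":0,"ay":0,"az":0},{"x":0,"y":0,"z":0,"ax":0,"ay":0,"az":0},{"x":0,"y":0,"z":0,"ax":0,"ay":0,"az":0}]' 0 70
python3 -c "
from h import *
goto([(-.1,0,.113)])"
```

```text
t: 6.65
eef_pos: [0.4984, 0.0617, 0.1149]
tool_rot: [0.0, 0.155, 0.988, -0.0]
contact_force: [-0.3, 0.5, 1.0]
gripper_width: 0.701
grasp_force: 0.0
t: 7.45
eef_pos: [0.4984, 0.0631, 0.1156]
tool_rot: [0.001, 0.154, 0.988, 0.001]
contact_force: [-0.1, 2.5, 6.3]
gripper_width: 0.085
grasp_force: 68.9
t 7.45 mount pos [-0.0996  0.0004  0.1156] F [-0.1  2.5  6.3] turn [0.0019 0.0011 0.0005]
[ 0.0004 -0.0004  0.0026]
```

```bash
python3 -m jog '[{"x":0,"y":0.003,"z":0,"ax":0,"ay":0,"az":0},{"x":0,"y":0.006,"z":0,"ax":0,"ay":0,"az":0},{"x":0,"y":0.009,"z":0,"ax":0,"ay":0,"az":0},{"x":0,"y":0.011,"z":0,"ax":0,"ay":0,"az":0},{"x":0,"y":0.013,"z":0,"ax":0,"ay":0,"az":0},{"x":0,"y":0.014,"z":0,"ax":0,"ay":0,"az":0},{"x":0,"y":0.014,"z":0,"ax":0,"ay":0,"az":0},{"x":0,"y":0.014,"z":0,"ax":0,"ay":0,"az":0}]'
python3 -c "
from h import *
goto([(-.1,0.014,.113)])"
```

```text
t: 8.25
eef_pos: [0.5016, 0.0733, 0.1156]
tool_rot: [-0.0, 0.155, 0.988, -0.001]
contact_force: [-3.0, -4.7, 11.7]
gripper_width: 0.085
grasp_force: 69.8
t 8.25 mount pos [-0.0996  0.0111  0.1156] F [-3.  -4.7 11.7] turn [-0.0016  0.     -0.0018]
[0.0004 0.0029 0.0026]
```

```bash
python3 -m jog '[{"x":0,"y":0.0015,"z":-0.001,"ax":0,"ay":0,"az":0},{"x":0,"y":0.003,"z":-0.001,"ax":0,"ay":0,"az":0},{"x":0,"y":0.004,"z":-0.001,"ax":0,"ay":0,"az":0},{"x":0,"y":0.004,"z":-0.001,"ax":0,"ay":0,"az":0},{"x":0,"y":0.004,"z":-0.001,"ax":0,"ay":0,"az":0}]'
python3 - <<'E'
from h import *
import cv2
goto([(-.1,0.014,.113)])
w=read_camera("wrist"); s=read_camera("scene")
c=np.zeros((600,800,3),np.uint8); c[:384,:512]=w; c[:,512:]=cv2.resize(s[130:280,230:302],(288,600))
cv2.imwrite("pics/w2.png",c[:,:,::-1])
E
```

```text
t: 8.75
eef_pos: [0.5025, 0.0762, 0.1157]
tool_rot: [-0.0, 0.155, 0.988, -0.002]
contact_force: [-0.9, -6.9, 1.0]
gripper_width: 0.084
grasp_force: 68.7
t 8.75 mount pos [-0.0997  0.0141  0.1157] F [-0.9 -6.9  1. ] turn [-0.0033 -0.0001 -0.0022]
[ 0.0003 -0.0001  0.0027]
```

View pics/w2.png

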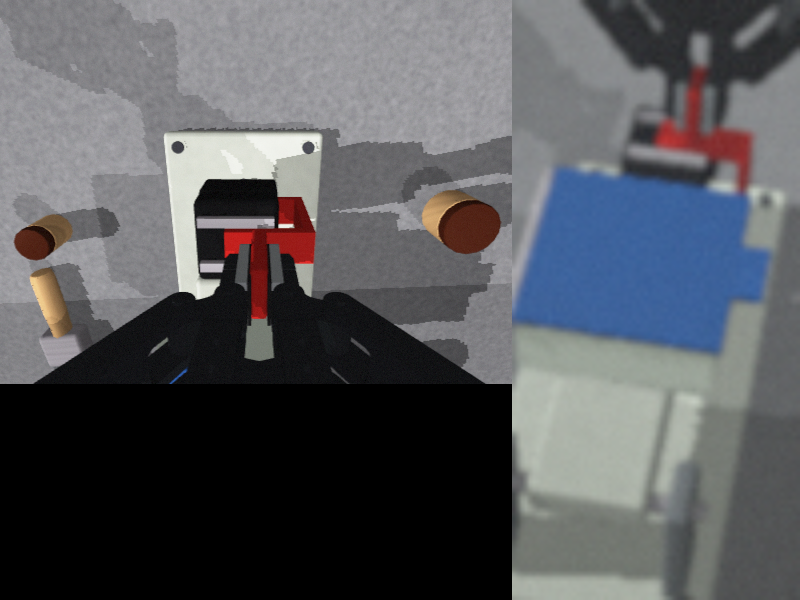

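The tab is pinched at (258,275) with the red slide out to the right (about 14 mm), and the cover is shut. Now I lift along the arc.

```bash
python3 -m jog '[{"x":-0.001,"y":0,"z":-0.0067,"ax":0,"ay":0.03,"az":0},{"x":-0.003,"y":0,"z":-0.0134,"ax":0,"ay":0.06,"az":0},{"x":-0.0043,"y":0,"z":-0.02,"ax":0,"ay":0.09,"az":0},{"x":-0.0062,"y":0,"z":-0.0267,"ax":0,"ay":0.12,"az":0},{"x":-0.0082,"y":0,"z":-0.0332,"ax":0,"ay":0.15,"az":0},{"x":-0.0104,"y":0,"z":-0.04,"ax":0,"ay":0.18,"az":0},{"x":-0.013,"y":0,"z":-0.046,"ax":0,"ay":0.21,"az":0},{"x":-0.0155,"y":0,"z":-0.0524,"ax":0,"ay":0.24,"az":0},{"x":-0.0183,"y":0,"z":-0.0586,"ax":0,"ay":0.27,"az":0},{"x":-0.0183,"y":0,"z":-0.0586,"ax":0,"ay":0.27,"az":0},{"x":-0.0183,"y":0,"z":-0.0586,"ax":0,"ay":0.27,"az":0},{"x":-0.0183,"y":0,"z":-0.0586,"ax":0,"ay":0.27,"az":0}]'
python3 - <<'E'
from h import *
import cv2
goto([(-.0817,0.014,.174)])
w=read_camera("wrist"); s=read_camera("scene")
c=np.zeros((600,800,3),np.uint8); c[:384,:512]=w; c[:,512:]=cv2.resize(s[130:280,230:302],(288,600))
cv2.imwrite("pics/w3.png",c[:,:,::-1])
E
```

```text
t: 10.05
eef_pos: [0.52, 0.07, 0.1735]
tool_rot: [-0.133, 0.154, 0.979, 0.018]
contact_force: [0.3, -6.9, -4.9]
gripper_width: 0.081
grasp_force: 68.6
t 10.05 mount pos [-0.0811  0.0135  0.1735] F [ 0.3 -6.9 -4.9] turn [-0.0048 -0.2693 -0.0027]
[ 0.0007  0.0005 -0.0004]
```

View pics/w3.png

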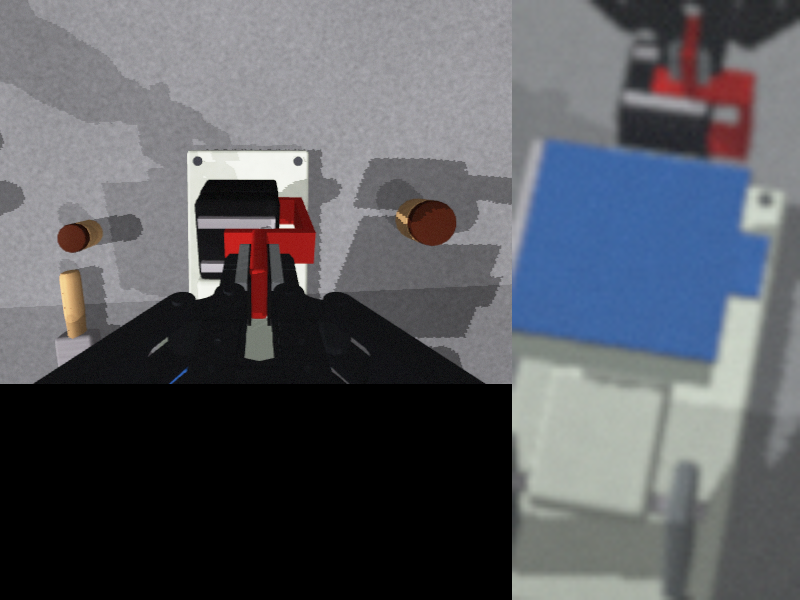

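The coupler sits in the same place in the wrist view, so it did not slip. The arm is about 58 mm up and the cover is shut.

```bash
python3 -m jog '[{"x":0,"y":0,"z":0,"ax":0,"ay":0,"az":0},{"x":0,"y":0,"z":0,"ax":0,"ay":0,"az":0},{"x":0,"y":0,"z":0,"ax":0,"ay":0,"az":0}]' && python3 -c "
from station import *
print(hand_in())"
```

```text
t: 10.45
eef_pos: [0.52, 0.07, 0.1735]
tool_rot: [-0.133, 0.154, 0.979, 0.018]
contact_force: [0.8, -7.2, -4.7]
gripper_width: 0.082
grasp_force: 68.6
the job is handed in; nothing more can be done
None
```

The job is handed in at about 10.5 s: the cover is closed, the latch is pulled about 14 mm, and the arm's front end is held steady about 58 mm above its seat; I did not touch the stubs or brush, and hand-in gave no verdict.

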